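# Take a bore depth on the bench depth gauge and set its stop collar

### The arm

A 7-joint arm with a two-finger parallel gripper is mounted at the origin on the work surface. World frame = base frame: x ahead of the robot, y to its left, z up, the work surface at z = 0. Lengths are in m, angles in rad, forces in N, time in s.
With the tool pointing down it reaches from about 0.35 to 0.9 m from the base axis. Payload 8.1 kg.
Tool frame: the origin (TCP) lies between the finger pads; the fingertips stand ahead of it and the grasp point (between the pads) is the TCP (arm.nose_length is the z of the fingertips in the tool frame, in m); z points along the fingers, y is the line along which they close (so a half turn about z gives the same grasp; the last joint's range is limited). The gripper opens to 92 mm and grips with 3 to 60 N. Pads are 19 mm wide; open, the fingers measure 130 mm over their backs; the gripper's body (75 mm by 190 mm) begins 47 mm behind the grasp point.
Start: joints at [1.027, 0.434, 0.025, 1.573, -0.012, 1.134, -0.075], TCP at [0.267, -0.565, 0.246] pointing down, gripper open.
Joint ranges: [-2.62, 2.62], [-0.44, 2.09], [-1.27, 1.32], [0.08, 2.57], [-1.32, 4.46], [0.12, 2], [-2.74, 2.74]. Speed limits (rad/s): [2.22, 2.22, 3.01, 3.01, 3.14, 3.14, 3.14].

### API

Orientations are given as a rotation vector (axis times angle).
In Python, from cell import sensors, optics, arm gives the robot as it stands.
- The arm moves only by the tool arm_command, never from a script. Its argument "deltas" is one flat list of numbers, 7 for each row, row after row: the turn, a rotation vector about the world's x, y, z as a fraction of full scale, then the shift along the world's x, y, z as a fraction of full scale, then the finger opening in mm, from 0 to 91.8. In form: [wx, wy, wz, dx, dy, dz, fingers, wx, wy, wz, dx, dy, dz, fingers, ...]. A call has 1 to 20 rows; each row is the pose to reach, as a shift and turn from the pose commanded when the call began; what a row does not reach only later rows make up. Full scale, the value 1, is 1 m for a shift and 90 degrees for a turn. A row lasts 1/10 s, in which the tool goes at most 50 mm and 8.59 degrees, less where a joint would pass 70% of its speed; a pose out of reach is approached as far as the arm can. A call with a number of a shift or a turn outside -1 to 1 is refused whole. A call with a gripper value outside its range is refused whole. The fingers move at their own pace and stop on an object; "force" is the grip in N (left out, the last holds). Time passes only in rows, so rows that repeat a pose let the fingers close. It gives the time, the measured TCP pose, the force, the opening and the grip force at its end, in the units of the state.
- sensors.observe(): the state, without advancing time (a new reading comes with each control period).
- optics.get_image(name): name is "side" or "top" or "wrist"; returns the picture (420x560x3 uint8, blue, green, red); there is no depth.
- optics.calibration(name): a dict with "camera_matrix" (3x3 intrinsics, pixels), "D" ([k1, k2, p1, p2, k3] as OpenCV has them; the pictures are not rectified), "rvec" (rotation vector, rad) and "tvec" (3), from world to camera coordinates, as OpenCV has them. Camera axes: x right, y down, z forward; pixel columns grow to the right and rows downward; lengths in m; the calibration is good to about 2 mm. A picture is of the moment at which its call begins: read the wrist's pose just before it. calibration takes no time and is no camera call; for the wrist camera it gives the pose at the moment of the call.
- arm.sign_off(): hands the job in; it is judged then, once.
The state is a dict: "clock": time; "joints": joint angles; "dq": joint speeds; "joint_efforts": joint torques, N m; "position": TCP position; "ee_rot": TCP orientation; "force": force on the tool from outside, world axes, zero at the start; "ft_torque": the same for the moment, N m; "width": opening from 0.0 (shut) to 1.0 (fully open); "gripper_force": force on a finger pad.
Only numpy, scipy, OpenCV 4.12 (cv2) and the standard library are available. Lean on these libraries where they do the work, as an engineer would, in place of code of your own. Each camera call takes 0.05 s, during which the arm holds its last target. There are 200 camera calls.

### The job

Push the aluminium housing along the gauge bed until it is fully home against the end stop, then gently press the depth rod down by its head until it bottoms out in the housing's round blind bore and keep it pressed for about a second. Then push the stop collar down the rod until it rests on the gauge bracket, so that the depth stays recorded with the rod still on the bottom of the bore. Leave the other things on the bench where they are.

Things in the scene. Friction and masses are not known exactly. Their poses are not given: they have to be found in the camera images.
- gauge: Bench depth gauge, fixed to the table. Origin at table height on the rod's axis, z up, x along the bed to the end stop. Dark steel bed 370 x 112 x 12 mm, from x = -250 to +120 mm; on it two steel rails along x, inner faces at y = +-30 mm, tops at 24 mm height. A grey column (x = +60 to +100, 60 wide) carries a bracket 40 mm wide, x = -22 to +100, underside at 72, top at 98 mm height.
- end_stop (a point): Middle of the steel end stop's face, at gauge x = +40, y = 0, height 27 mm (the stop is 60 mm wide, its top at 42 mm height).
- bracket_top (a point): Point on the flat top of the gauge bracket, on the rod's axis, 98 mm above the table: the collar comes to rest here.
- housing: Loose aluminium housing 150 (x) x 56 (y) x 44 (z) mm, 0.7 to 1 kg, on the bed between the rails (2 mm play each side), x along the gauge's x, 50 to 110 mm short of the end stop. Origin: centre of its underside. Push it on its -x face (up to 12 N to slide). Home: origin at gauge x = -35, -x face at -110 mm. Besides its round bore it has a rectangular pocket 56 x 32 mm, 15 deep, at x = -30.
- bore_floor (a point): Centre of the floor of the housing's round blind bore (24 mm diameter, 32 mm deep, at housing x = +35 mm, the end towards the end stop); 24 mm above the table. With the housing home it is right under the rod.
- rod: Upright steel depth rod, 14 mm diameter, sliding up and down in the gauge bracket. Origin: centre of its lower tip, which starts 60 to 70 mm above the table. Friction (about 5 N) holds it at any height. Bottomed out in the bore its tip is 24 mm above the table; with no bore floor below it would go on to 20 mm.
- rod_head (a point): Centre of the flat top of the rod's black round head (34 mm diameter, 14 mm thick), 144 mm above the rod's tip: press here; 168 mm above the table when bottomed out.
- collar: Dark steel stop collar, 12 mm thick, on the rod between head and bracket. Origin: centre of its underside, on the rod's axis. It goes along when the rod is pressed and slides on the rod with 2 to 3 N of friction. Its underside starts 86 to 100 mm above the rod's tip (12 to 26 mm above the bracket when the rod has bottomed out). A cross bar along gauge y, 16 mm wide, has a round pad at each end.
- collar_pad (a point): Centre of the top of the collar's pad on the gauge's +y side (28 mm diameter, 58 mm from the rod's axis, 12 mm above the collar's underside): press it down to slide the collar; 110 mm above the table when the collar is set. There is a like pad at y = -58 mm.
- ring_gauge: Bystander: steel ring, 68 mm outside, 24 mm high, flat on the table beyond the bed; origin at the centre of its underside.
- shaft: Bystander: stepped steel shaft standing upright, 52 mm diameter at the foot, 90 mm high, beyond the bed; origin at the centre of its underside.
- parts_tray: Bystander: blue plastic tray 100 x 140 x 35 mm, on the table beyond the column end of the gauge; origin at the centre of its underside.

How it is judged:
On the way, in this order (a step that is already met when the one before it is completed fails the run):
1. the housing is home against the end stop (within 3.5 mm) (x of bore_floor in the frame of gauge above -0.0035 m), for 0.2 s.
2. the rod stands on the floor of the round bore (within 2 mm) and is pressed on it with more than 1.5 N for half a second (horizontal distance between rod and bore_floor below 0.008 m and z of rod in the frame of bore_floor below 0.002 m and contact force between rod and housing above 1.5 N), for 0.5 s.
3. the stop collar rests on the gauge bracket (within 2 mm) (z of collar in the frame of gauge below 0.1 m), for 0.2 s.
At the end, for the whole second after the job is handed in: The housing is within 3.5 mm of the end stop, the rod's tip is inside the round bore and within 2 mm of its floor, the collar's underside is within 2 mm of the top of the gauge bracket, and all are at rest (x of bore_floor in the frame of gauge above -0.0035 m and horizontal distance between rod and bore_floor below 0.008 m and z of rod in the frame of bore_floor below 0.002 m and z of collar in the frame of gauge below 0.1 m and linear speed of each of housing, rod, collar below 0.01 m/s); the robot touches nothing.
It fails at once if the rod is pressed on the housing with more than 40 N (contact force between rod and housing above 40 N).
It fails at once if the ring gauge is moved more than 30 mm (distance of ring_gauge from where it was at the start of the episode above 0.03 m).
It fails at once if the shaft is moved more than 30 mm (distance of shaft from where it was at the start of the episode above 0.03 m).
It fails at once if the parts tray is moved more than 30 mm (distance of parts_tray from where it was at the start of the episode above 0.03 m).
It also fails if it takes over 58 s, if anything falls off the work surface, if the arm or the gripper's body presses on something with over 40 N, if the wrist force passes 120 N, or if a joint passes its speed limit or range.

## Working session

There is one attempt and no reset: what is moved stays moved. The work goes in short steps, Python scripts to look and compute and a tool call to move; the robot and the scene stay as the last step left them, time stands still between calls to the robot, and variables do not carry over. Pictures are saved under pics/ and viewed, at most 10 in all, crops included, and the job is handed in when it is done.

Besides the shell and the picture viewer there is one more tool, called after "Request:" by a JSON object that holds its "op" and its "data", one argument or row to a line. arm_command: Moves the arm, as the interface text tells. Its arguments: {"type":"object","properties":{"deltas":{"type":"array","items":{"type":"number"}},"force":{"type":"number"}},"required":["deltas"]}

```bash
mkdir -p pics; ls; python3 - <<'E'
from cell import sensors, optics, arm
import cv2
for n in("top","side"):
    cv2.imwrite(f"pics/{n}0.png",optics.get_image(n))
s=sensors.observe();print(s,arm.nose_length)
E
```

```text
pics
{'clock': 0.1, 'joints': array([ 1.02738778,  0.43513616,  0.02496339,  1.57398846, -0.0116208 ,
        1.1340334 , -0.0751222 ]), 'dq': array([-0.00135183, -0.00185064, -0.00123673, -0.00159756, -0.00057306,
        0.00163559, -0.00051833]), 'joint_efforts': array([ 2.61939669e-03, -6.69118524e+01,  9.87816900e-01, -3.15143144e+01,
       -6.05437928e-02,  3.75010504e-02,  7.03412411e-06]), 'position': array([ 0.26644855, -0.56487624,  0.2450408 ]), 'ee_rot': array([-3.06429986e+00, -6.86391460e-01,  6.48104674e-04]), 'force': array([-0.74101186,  0.00265142, -0.57584389]), 'ft_torque': array([ 0.00261614,  0.00296759, -0.02750677]), 'gripper_force': 0.0, 'width': 1.0024644531561737} 0.019
```

View pics/top0.png

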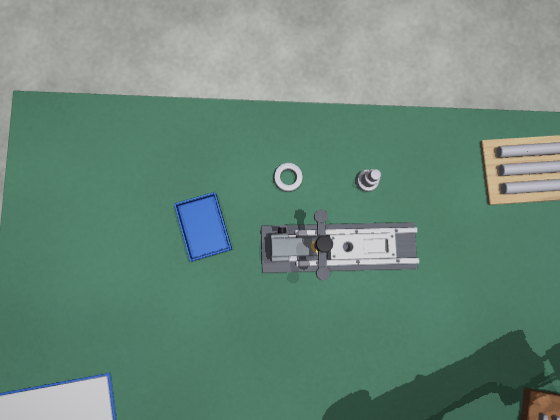

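View pics/side0.png

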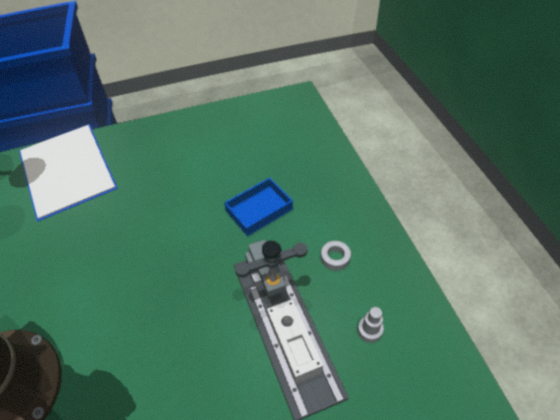

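```bash
python3 - <<'E'
import cv2,numpy as np
a=cv2.imread("pics/top0.png")[205:280,250:430];cv2.imwrite("pics/top0c.png",cv2.resize(a,None,fx=4.4,fy=4.4,interpolation=cv2.INTER_CUBIC))
a=cv2.imread("pics/side0.png")[235:415,225:355];cv2.imwrite("pics/side0c.png",cv2.resize(a,None,fx=3.3,fy=3.3,interpolation=cv2.INTER_CUBIC))
from cell import optics
for n in("top","side"):
    c=optics.calibration(n);R=cv2.Rodrigues(c["rvec"])[0];print(n,c["camera_matrix"].round(1).tolist(),c["D"],-R.T@np.ravel(c["tvec"]))
E
```

```text
top [[465.6, 0.0, 268.5], [0.0, 465.6, 212.8], [0.0, 0.0, 1.0]] [0.01178686 0.         0.         0.         0.        ] [0.53848644 0.14960687 1.11596945]
side [[449.0, 0.0, 287.2], [0.0, 449.0, 217.0], [0.0, 0.0, 1.0]] [-0.09579214  0.          0.          0.          0.        ] [ 0.47655442 -0.43441308  0.88400873]
```

View pics/top0c.png

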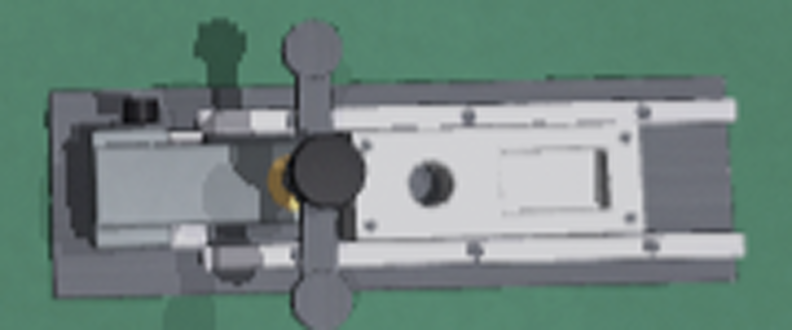

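View pics/side0c.png

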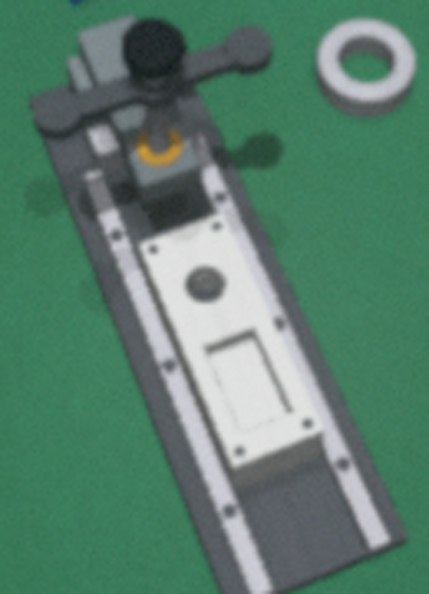

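```bash
cat > h.py <<'E'
import cv2,numpy as np
from cell import sensors, optics, arm
def proj(n,P):
    c=optics.calibration(n)
    return cv2.projectPoints(np.float64(P).reshape(-1,1,3),np.float64(c["rvec"]),np.float64(c["tvec"]),np.float64(c["camera_matrix"]),np.float64(c["D"]))[0][:,0]
E
python3 - <<'E'
from h import *
from scipy.optimize import least_squares
T=np.array([[52,92],[724,77],[55,297],[738,280],[431,184],[326,170],[322,300],[313,48]])+.5
T=T/4.4+[250,205]-.5
S=np.array([[33,97],[405,541],[205,285],[155,43],[58,113],[249,47]])+.5
S=S/3.3+[225,235]-.5
def res(p):
    x,y,a,b,hh,cz=p
    w=lambda q:[(x+np.cos(a)*u-np.sin(a)*v,y+np.sin(a)*u+np.cos(a)*v,z) for u,v,z in q]
    com=[(b,0,.056),(0,0,hh),(0,.058,cz),(0,-.058,cz)]
    t=[(.12,-.056,.012),(-.25,-.056,.012),(.12,.056,.012),(-.25,.056,.012)]+com
    s=[(.12,.056,.012),(-.25,-.056,.012)]+com
    return np.r_[(proj("top",w(t))-T).ravel(),(proj("side",w(s))-S).ravel()]
best=min((least_squares(res,[.5,0.05,a0,-.08,.208,.16],loss="soft_l1") for a0 in (0,1.57,3.14,-1.57)),key=lambda r:r.cost)
print(best.x.round(4),best.cost);print(res(best.x).reshape(-1,2).round(1).tolist())
x,y,a,b,_,_=best.x
g=lambda u,v:np.round([x+np.cos(a)*u-np.sin(a)*v,y+np.sin(a)*u+np.cos(a)*v],4)
print("yawdeg",np.degrees(a),"face start",g(b-.110,0),"home",g(-.110,0),"pad",g(0,.058),g(0,-.058))
R=cv2.Rodrigues(sensors.observe()["ee_rot"])[0];print(R.round(3))
E
```

```text
[ 0.5874  0.0124  1.6178 -0.0769  0.2082  0.1718] 3.8263152943886616
[[-0.3, -0.9], [0.8, 0.2], [-0.2, -0.0], [0.2, 1.0], [0.4, -0.4], [0.8, 0.0], [-0.1, 0.1], [0.2, 0.3], [-1.2, -0.8], [0.8, -0.8], [0.5, -0.6], [-0.8, 0.2], [0.0, -0.4], [0.0, 0.3]]
yawdeg 92.69077134193701 face start [ 0.5962 -0.1742] home [ 0.5926 -0.0974] pad [0.5295 0.0097] [0.6454 0.0152]
[[ 0.904  0.427 -0.001]
 [ 0.427 -0.904  0.001]
 [-0.    -0.001 -1.   ]]
```

Request:
{"op": "arm_command", "data": {
  "deltas": [0, 0, 0.1, 0.033, 0.034, 0, 0, 0, 0, 0.18, 0.066, 0.068, 0, 0, 0, 0, 0.26, 0.1, 0.103, 0, 0, 0, 0, 0.34, 0.132, 0.137, 0, 0, 0, 0, 0.42, 0.165, 0.171, 0, 0, 0, 0, 0.5, 0.198, 0.205, 0, 0, 0, 0, 0.58, 0.231, 0.24, 0, 0, 0, 0, 0.66, 0.264, 0.274, 0, 0, 0, 0, 0.72, 0.297, 0.308, 0, 0, 0, 0, 0.749, 0.331, 0.343, 0, 0, 0, 0, 0.749, 0.331, 0.343, 0, 0, 0, 0, 0.749, 0.331, 0.343, -0.03, 0, 0, 0, 0.749, 0.331, 0.343, -0.06, 0, 0, 0, 0.749, 0.331, 0.343, -0.09, 0, 0, 0, 0.749, 0.331, 0.343, -0.11, 0, 0, 0, 0.749, 0.331, 0.343, -0.11, 0]
}}

```text
clock: 1.7
position: [0.5952, -0.222, 0.1323]
ee_rot: [-2.166, -2.268, 0.005]
force: [0.7, 0.0, 0.8]
width: 0.004
gripper_force: 0.0
```

```bash
python3 - <<'E'
from h import *
im=optics.get_image("wrist");s=sensors.observe()
cv2.imwrite("pics/w1.png",im)
R=cv2.Rodrigues(s["ee_rot"])[0];print(s["position"],R[:,1],s["force"],s["joints"],s["width"])
print(proj("wrist",[[.5984,-.2223,.012],[.5962,-.1742,.056]]))
E
```

```text
[ 0.59647527 -0.22220434  0.13442771] [ 0.99892543  0.04624243 -0.00310161] [0.87341411 0.34463462 0.23967012] [ 0.48915655  0.58402044 -0.32644477  1.64297435  0.21814882  0.95397985
  0.13202163] 0.007250507257154597
[[284.13101179 204.17526297]
 [285.07256111 154.62266246]]
```

View pics/w1.png

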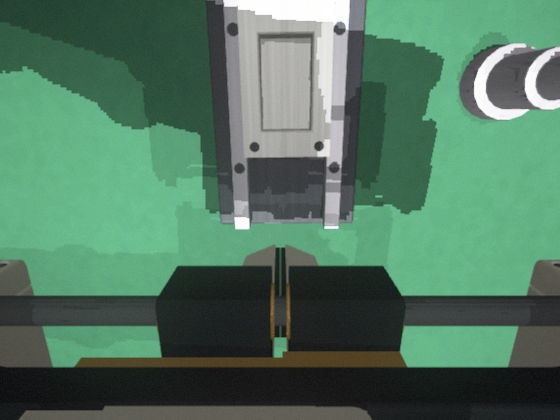

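Request:
{"op": "arm_command", "data": {
  "deltas": [0, 0, 0, 0.001, 0, -0.03, 0, 0, 0, 0, 0.001, 0, -0.06, 0, 0, 0, 0, 0.001, 0, -0.085, 0, 0, 0, 0, 0.001, 0, -0.095, 0, 0, 0, 0, 0.001, 0, -0.095, 0]
}}

```text
clock: 2.25
position: [0.5985, -0.2223, 0.0406]
ee_rot: [-2.169, -2.272, 0.001]
force: [-0.3, 0.2, -0.2]
width: 0.004
gripper_force: 0.0
```

Request:
{"op": "arm_command", "data": {
  "deltas": [0, 0, 0, 0, 0.01, 0, 0, 0, 0, 0, -0.001, 0.02, 0, 0, 0, 0, 0, -0.001, 0.03, 0, 0, 0, 0, 0, -0.002, 0.038, 0, 0, 0, 0, 0, -0.002, 0.046, 0, 0, 0, 0, 0, -0.003, 0.054, 0, 0, 0, 0, 0, -0.003, 0.062, 0, 0, 0, 0, 0, -0.003, 0.07, 0, 0, 0, 0, 0, -0.004, 0.078, 0, 0, 0, 0, 0, -0.004, 0.086, 0, 0, 0, 0, 0, -0.004, 0.094, 0, 0, 0, 0, 0, -0.005, 0.1, 0, 0, 0, 0, 0, -0.005, 0.1, 0, 0, 0, 0, 0, -0.005, 0.1, 0]
}}

```text
schema error: expected a multiple of 7 numbers
```

Request:
{"op": "arm_command", "data": {
  "deltas": [0, 0, 0, 0, 0.01, 0, 0, 0, 0, 0, -0.001, 0.02, 0, 0, 0, 0, 0, -0.001, 0.03, 0, 0, 0, 0, 0, -0.002, 0.038, 0, 0, 0, 0, 0, -0.002, 0.046, 0, 0, 0, 0, 0, -0.003, 0.054, 0, 0, 0, 0, 0, -0.003, 0.062, 0, 0, 0, 0, 0, -0.003, 0.07, 0, 0, 0, 0, 0, -0.004, 0.078, 0, 0, 0, 0, 0, -0.004, 0.086, 0, 0, 0, 0, 0, -0.004, 0.094, 0, 0, 0, 0, 0, -0.005, 0.1, 0, 0, 0, 0, 0, -0.005, 0.1, 0, 0]
}}

```text
clock: 3.55
position: [0.5942, -0.1218, 0.0415]
ee_rot: [2.168, 2.272, 0.001]
force: [0.3, -0.9, 1.4]
width: 0.01
gripper_force: 0.5
```

Request:
{"op": "arm_command", "data": {
  "deltas": [0, 0, 0, 0, 0.004, 0, 0, 0, 0, 0, 0, 0.008, 0, 0, 0, 0, 0, -0.001, 0.01, 0, 0]
}}

```text
clock: 3.85
position: [0.5932, -0.1133, 0.0412]
ee_rot: [2.169, 2.27, -0.0]
force: [1.9, -5.4, 3.5]
width: 0.003
gripper_force: 2.7
```

Request:
{"op": "arm_command", "data": {
  "deltas": [0, 0, 0, 0, 0.002, 0, 0, 0, 0, 0, 0, 0.004, 0, 0]
}}

```text
clock: 4.05
position: [0.593, -0.1098, 0.0412]
ee_rot: [2.17, 2.269, -0.001]
force: [0.7, -5.9, 4.1]
width: 0.005
gripper_force: 3.1
```

Request:
{"op": "arm_command", "data": {
  "deltas": [0, 0, 0, 0, 0.002, 0, 0, 0, 0, 0, 0, 0.002, 0, 0]
}}

```text
clock: 4.25
position: [0.593, -0.1085, 0.0412]
ee_rot: [2.17, 2.269, -0.002]
force: [0.5, -7.2, 3.8]
width: 0.008
gripper_force: 3.8
```

Request:
{"op": "arm_command", "data": {
  "deltas": [0, 0, 0, 0, 0.002, 0, 0, 0, 0, 0, 0, 0.002, 0, 0]
}}

```text
clock: 4.45
position: [0.593, -0.1085, 0.0412]
ee_rot: [2.17, 2.266, -0.004]
force: [1.0, -12.4, 3.8]
width: 0.006
gripper_force: 6.3
```

Request:
{"op": "arm_command", "data": {
  "deltas": [0, 0, 0, 0, 0.002, 0, 0, 0, 0, 0, 0, 0.002, 0, 0]
}}

```text
clock: 4.65
position: [0.593, -0.1085, 0.0413]
ee_rot: [2.171, 2.264, -0.006]
force: [1.4, -17.9, 2.6]
width: 0.002
gripper_force: 8.8
```

Request:
{"op": "arm_command", "data": {
  "deltas": [0, 0, 0, 0, 0.002, 0, 0, 0, 0, 0, 0, 0.002, 0, 0]
}}

```text
clock: 4.85
position: [0.5932, -0.1084, 0.0413]
ee_rot: [2.171, 2.261, -0.008]
force: [2.3, -23.4, 3.1]
width: 0.005
gripper_force: 11.3
```

Request:
{"op": "arm_command", "data": {
  "deltas": [0, 0, 0, 0, -0.02, 0, 0, 0, 0, 0, 0.001, -0.04, 0, 0, 0, 0, 0, 0.001, -0.05, 0.03, 0, 0, 0, 0, 0.001, -0.05, 0.08, 0, 0, 0, 0, 0.001, -0.05, 0.13, 0, 0, 0, 0, 0.001, -0.05, 0.18, 0, 0, 0, 0, 0.001, -0.05, 0.22, 0, 0, 0, 0, 0.001, -0.05, 0.22, 0, 0, 0, 0, 0.001, -0.05, 0.22, 0]
}}

```text
clock: 5.75
position: [0.5938, -0.1498, 0.2614]
ee_rot: [2.168, 2.272, 0.001]
force: [-0.8, 0.1, -0.8]
width: 0.007
gripper_force: 0.0
```

```bash
python3 - <<'E'
from h import *
s=sensors.observe();c=optics.calibration("wrist")
cv2.imwrite("pics/w2.png",optics.get_image("wrist"))
im=optics.get_image("side")[215:415,205:365];cv2.imwrite("pics/s2.png",cv2.resize(im,None,fx=3,fy=3,interpolation=cv2.INTER_CUBIC))
print(s["position"],s["force"],s["ee_rot"])
print(proj("wrist",[[.5874,.0124,.208],[.5874,.0124,.098]]),"face",proj("wrist",[[.5926,-.0974,.056]]))
E
```

```text
[ 0.59380157 -0.14979549  0.26139871] [-0.76297285  0.13194099 -0.77322769] [2.16801685e+00 2.27203713e+00 1.49962648e-03]
[[287.49936201 -75.25643505]
 [284.7589233   -4.59704538]] face [[283.86757362 131.43649445]]
```

View pics/w2.png

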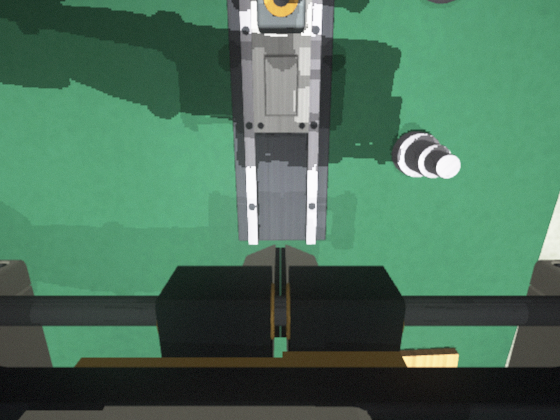

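View pics/s2.png

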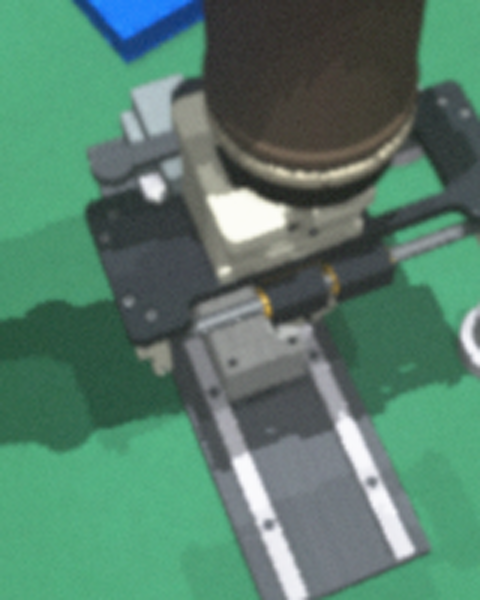

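Request:
{"op": "arm_command", "data": {
  "deltas": [0, 0, 0, -0.002, 0.04, 0, 0, 0, 0, 0, -0.003, 0.08, 0, 0, 0, 0, 0, -0.005, 0.12, 0, 0, 0, 0, 0, -0.006, 0.15, 0, 0, 0, 0, 0, -0.006, 0.162, 0, 0, 0, 0, 0, -0.006, 0.162, -0.01, 0, 0, 0, 0, -0.006, 0.162, -0.02, 0, 0, 0, 0, -0.006, 0.162, -0.027, 0, 0, 0, 0, -0.006, 0.162, -0.027, 0]
}}

```text
clock: 6.75
position: [0.5869, 0.0096, 0.2317]
ee_rot: [-2.171, -2.268, 0.004]
force: [0.0, -0.7, 0.0]
width: 0.002
gripper_force: 0.0
```

Request:
{"op": "arm_command", "data": {
  "deltas": [0, 0, 0, 0, 0, -0.004, 0, 0, 0, 0, 0, 0, -0.008, 0, 0, 0, 0, 0, 0, -0.012, 0, 0, 0, 0, 0, 0, -0.014, 0]
}}

```text
clock: 7.15
position: [0.5879, 0.0113, 0.2197]
ee_rot: [2.169, 2.271, 0.0]
force: [-0.3, -1.3, 2.4]
width: 0.007
gripper_force: 1.4
```

Request:
{"op": "arm_command", "data": {
  "deltas": [0, 0, 0, 0, 0, -0.004, 0, 0, 0, 0, 0, 0, -0.008, 0, 0, 0, 0, 0, 0, -0.012, 0, 0, 0, 0, 0, 0, -0.016, 0, 0, 0, 0, 0, 0, -0.02, 0, 0, 0, 0, 0, 0, -0.024, 0, 0, 0, 0, 0, 0, -0.026, 0, 0, 0, 0, 0, 0, -0.027, 0]
}}

```text
clock: 7.95
position: [0.5876, 0.0119, 0.1925]
ee_rot: [-2.169, -2.272, -0.0]
force: [1.1, -0.9, 2.2]
width: 0.005
gripper_force: 1.4
```

Request:
{"op": "arm_command", "data": {
  "deltas": [0, 0, 0, 0, 0, -0.002, 0, 0, 0, 0, 0, 0, -0.003, 0]
}}

```text
clock: 8.15
position: [0.5876, 0.0119, 0.1896]
ee_rot: [-2.169, -2.273, -0.0]
force: [0.5, -0.7, 2.2]
width: 0.005
gripper_force: 1.4
```

Request:
{"op": "arm_command", "data": {
  "deltas": [0, 0, 0, 0, 0, -0.002, 0, 0, 0, 0, 0, 0, -0.002, 0]
}}

```text
clock: 8.35
position: [0.5874, 0.0119, 0.1874]
ee_rot: [-2.169, -2.272, 0.0]
force: [1.0, -0.3, 0.7]
width: 0.006
gripper_force: 0.5
```

Request:
{"op": "arm_command", "data": {
  "deltas": [0, 0, 0, 0, 0, -0.002, 0, 0, 0, 0, 0, 0, -0.002, 0]
}}

```text
clock: 8.55
position: [0.5875, 0.012, 0.1871]
ee_rot: [2.169, 2.272, 0.0]
force: [-4.1, -1.6, 15.5]
width: 0.005
gripper_force: 8.0
```

Request:
{"op": "arm_command", "data": {
  "deltas": [0, 0, 0, 0, 0, -0.0005, 0, 0, 0, 0, 0, 0, -0.0005, 0, 0, 0, 0, 0, 0, -0.0005, 0, 0, 0, 0, 0, 0, -0.0005, 0, 0, 0, 0, 0, 0, -0.0005, 0, 0, 0, 0, 0, 0, -0.0005, 0, 0, 0, 0, 0, 0, -0.0005, 0, 0, 0, 0, 0, 0, -0.0005, 0, 0, 0, 0, 0, 0, -0.0005, 0, 0, 0, 0, 0, 0, -0.0005, 0, 0, 0, 0, 0, 0, -0.0005, 0, 0, 0, 0, 0, 0, -0.0005, 0]
}}

```text
clock: 9.75
position: [0.5875, 0.0119, 0.1871]
ee_rot: [2.169, 2.272, 0.001]
force: [-7.1, -1.5, 20.2]
width: 0.006
gripper_force: 10.0
```

Request:
{"op": "arm_command", "data": {
  "deltas": [0, 0, 0, 0, 0, 0.015, 0, 0, 0, 0, 0, 0, 0.035, 0, 0, 0, 0, 0, 0, 0.042, 0, 0, 0, 0, -0.03, -0.001, 0.042, 0, 0, 0, 0, -0.06, -0.002, 0.042, 0, 0, 0, 0, -0.06, -0.002, 0.042, 0, 0, 0, 0, -0.06, -0.002, 0.02, 0, 0, 0, 0, -0.06, -0.002, 0, 0, 0, 0, 0, -0.06, -0.002, -0.015, 0, 0, 0, 0, -0.06, -0.002, -0.024, 0, 0, 0, 0, -0.06, -0.002, -0.024, 0]
}}

```text
clock: 10.85
position: [0.5271, 0.0097, 0.1599]
ee_rot: [-2.168, -2.271, 0.003]
force: [-0.0, 0.3, -0.5]
width: 0.003
gripper_force: 0.0
```

```bash
python3 - <<'E'
from h import *
s=sensors.observe();print(s["position"],s["force"])
im=optics.get_image("side")[195:345,185:345];cv2.imwrite("pics/s3.png",cv2.resize(im,None,fx=3.8,fy=3.8,interpolation=cv2.INTER_CUBIC))
print([(n,((p-[185,195])*3.8).round().tolist()) for n,p in zip(["head168","head208","pad132+","pad132-"],proj("side",[[.5874,.0124,.168],[.5874,.0124,.208],[.5295,.0097,.132],[.6454,.0152,.132]]))])
E
```

```text
[0.52706265 0.00966876 0.15986317] [-0.04874218  0.27286928 -0.46039022]
[('head168', [329.0, 246.0]), ('head208', [326.0, 201.0]), ('pad132+', [225.0, 321.0]), ('pad132-', [437.0, 249.0])]
```

View pics/s3.png

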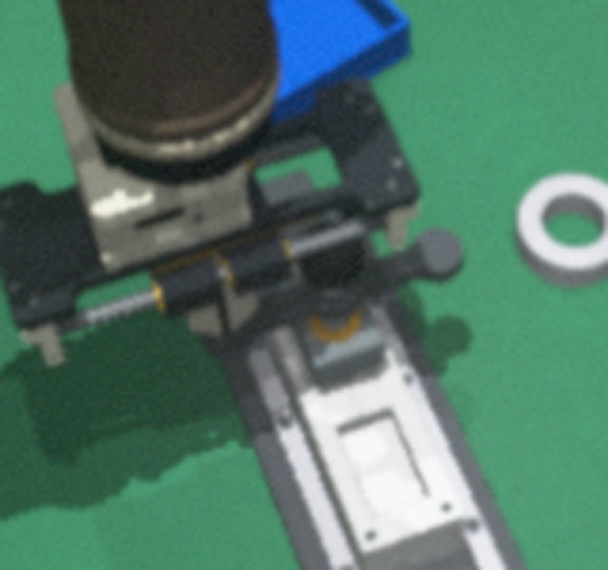

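Request:
{"op": "arm_command", "data": {
  "deltas": [0, 0, -0.09, -0.002, 0, 0, 0, 0, 0, -0.18, -0.002, 0, 0, 0, 0, 0, -0.27, -0.002, 0, 0, 0, 0, 0, -0.36, -0.002, 0, 0, 0, 0, 0, -0.45, -0.002, 0, 0, 0, 0, 0, -0.54, -0.002, 0, 0, 0, 0, 0, -0.63, -0.002, 0, 0, 0, 0, 0, -0.72, -0.002, 0, 0, 0, 0, 0, -0.81, -0.002, 0, 0, 0, 0, 0, -0.9, -0.002, 0, 0, 0, 0, 0, -1, -0.002, 0, 0, 0, 0, 0, -1, -0.002, 0, 0, 0, 0, 0, -1, -0.002, 0, 0, 0]
}}

```text
clock: 12.2
position: [0.5261, 0.01, 0.1618]
ee_rot: [-3.14, -0.08, -0.002]
force: [-0.5, 0.2, -0.1]
width: 0.01
gripper_force: 0.0
```

Request:
{"op": "arm_command", "data": {
  "deltas": [0, 0, 0, 0, 0, -0.004, 0, 0, 0, 0, 0, 0, -0.008, 0, 0, 0, 0, 0, 0, -0.012, 0, 0, 0, 0, 0, 0, -0.014, 0]
}}

```text
clock: 12.6
position: [0.5257, 0.0097, 0.1468]
ee_rot: [-3.141, -0.074, 0.0]
force: [-0.9, 0.2, 1.8]
width: 0.008
gripper_force: 0.9
```

Request:
{"op": "arm_command", "data": {
  "deltas": [0, 0, 0, 0, 0, -0.003, 0, 0, 0, 0, 0, 0, -0.005, 0, 0, 0, 0, 0, 0, -0.007, 0, 0, 0, 0, 0, 0, -0.008, 0]
}}

```text
clock: 13.0
position: [0.5256, 0.0097, 0.1391]
ee_rot: [3.141, 0.073, -0.0]
force: [0.3, -0.7, 2.7]
width: 0.005
gripper_force: 0.9
```

Request:
{"op": "arm_command", "data": {
  "deltas": [0, 0, 0, 0, 0, -0.003, 0, 0, 0, 0, 0, 0, -0.006, 0, 0, 0, 0, 0, 0, -0.008, 0, 0, 0, 0, 0, 0, -0.008, 0]
}}

```text
clock: 13.4
position: [0.5255, 0.0097, 0.1309]
ee_rot: [3.141, 0.073, -0.001]
force: [0.1, 0.4, 0.1]
width: 0.004
gripper_force: 0.0
```

Request:
{"op": "arm_command", "data": {
  "deltas": [0, 0, 0, 0, 0, -0.001, 0, 0, 0, 0, 0, 0, -0.002, 0, 0, 0, 0, 0, 0, -0.003, 0, 0, 0, 0, 0, 0, -0.003, 0]
}}

```text
clock: 13.8
position: [0.5255, 0.0098, 0.129]
ee_rot: [3.141, 0.073, -0.0]
force: [-3.5, 0.8, 11.6]
width: 0.004
gripper_force: 6.0
```

Request:
{"op": "arm_command", "data": {
  "deltas": [0, 0, 0, 0, 0, -0.001, 0, 0, 0, 0, 0, 0, -0.002, 0, 0, 0, 0, 0, 0, -0.002, 0]
}}

```text
clock: 14.1
position: [0.5255, 0.0098, 0.1284]
ee_rot: [-3.141, -0.073, -0.001]
force: [-9.7, -0.8, 30.3]
width: 0.002
gripper_force: 15.2
```

Request:
{"op": "arm_command", "data": {
  "deltas": [0, 0, 0, 0, 0, 0.01, 0, 0, 0, 0, 0, 0, 0.04, 0, 0, 0, 0, 0, 0, 0.08, 0, 0, 0, 0, 0, 0, 0.12, 0, 0, 0, 0, -0.04, -0.01, 0.15, 0, 0, 0, 0, -0.08, -0.03, 0.17, 0, 0, 0, 0, -0.12, -0.06, 0.17, 0, 0, 0, 0, -0.14, -0.1, 0.17, 0, 0, 0, 0, -0.14, -0.12, 0.17, 0, 0, 0, 0, -0.14, -0.12, 0.17, 0, 0, 0, 0, -0.14, -0.12, 0.17, 0]
}}

```text
clock: 15.2
position: [0.3857, -0.11, 0.2963]
ee_rot: [-3.14, -0.072, -0.0]
force: [0.1, 0.7, -0.3]
width: 0.006
gripper_force: 0.0
```

```bash
python3 - <<'E'
from h import *
print(sensors.observe()["position"],sensors.observe()["force"])
im=optics.get_image("side")[215:415,205:365];cv2.imwrite("pics/s4.png",cv2.resize(im,None,fx=3,fy=3,interpolation=cv2.INTER_CUBIC))
print([(n,((p-[205,215])*3).round().tolist()) for n,p in zip(["head168","pad110+","pad110-","face top"],proj("side",[[.5874,.0124,.168],[.5295,.0097,.110],[.6454,.0152,.110],[.5926,-.0974,.056]]))])
E
```

```text
[ 0.3857242  -0.11002779  0.29629718] [ 0.14455033  0.72926116 -0.25505971]
[('head168', [200.0, 135.0]), ('pad110+', [121.0, 210.0]), ('pad110-', [284.0, 154.0]), ('face top', [265.0, 360.0])]
```

View pics/s4.png

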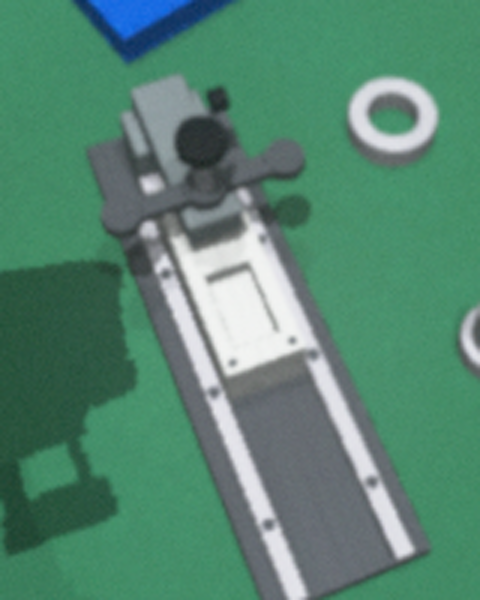

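The side view matches the expected end state: head top at about (202,135), pads at (121,210) and (286,155), and the housing's face edge at about (265,362). The robot is clear of everything.

```bash
python3 -c "
from cell import arm
print(arm.sign_off())"
```

```text
the job is handed in; nothing more can be done
None
```

I handed the job in at about 15 s: the housing is home against the end stop, the rod was bottomed out and pressed at 15–20 N for about 1.2 s, and the collar is down on the bracket. The final picture agrees, but `sign_off()` returned no verdict.

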